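# Jack up a street-lamp housing by its marked lift pad and hold it

### The job

Without lifting or tipping it, slide the blue bench jack over the bench until its black saddle is centred under the yellow lift pad on the edge of the lamp housing. Give the red handle a trial stroke - fully down so that the saddle raises the housing, then all the way back up so that the housing settles on its rests - and then press it fully down again and finish while holding it down, with the housing carried by the jack alone and the saddle still centred under the pad. Leave the blue bin, the purple screwdriver and the loose black heat sink alone.

Things in the scene. Friction and masses are not known exactly. Their poses are not given: they have to be found in the camera images.
- jack: Loose blue bench jack, about 0.9 kg, on nylon glides. Origin on the underside of its base plate, below the handle pivot; x towards the saddle, z up. Base plate x -140..+100 mm, y +-40 mm, 10 mm thick. The saddle, over a guide tube of 19 mm radius, stands at x +70 mm; the pivot is 55 mm up. The lever runs between two cheek plates (see jack_grip) and rises towards -x to the red handle pad.
- jack_grip (a point): Point on the jack, 65 mm straight above its origin, midway between the two upright blue cheek plates (x -25..+25 mm, outer faces at y +-18 mm, so 36 mm across; tops 82 mm above the bench). Gripped across both from above, here, the jack can be dragged over the bench.
- saddle_top (a point): Centre of the top face of the black round saddle (28 mm diameter). It points up and rises straight up, 70 mm per rad of handle travel: 62 mm above the bench with the handle up, about 93 mm with it fully down.
- handle_pad (a point): Centre of the top face of the red pad (46 mm along the lever, 42 mm across) at the end of the pump handle; the face slopes with the lever. The pad's centre line swings at 125 mm radius about the pivot, this face 8 mm above it. In the jack's frame about x -112, z 111 mm with the handle up and x -125, z 57 mm fully down.
- handle (a joint): Pump handle angle, rad: 0 = up, the lever 0.40 rad above level (a spring returns it when let go); 0.45 = fully down on its stop (0.39 or more counts as fully down, 0.06 or less as up). Pushing the red pad down takes 3 to 5 N free and 6 to 12 N under the housing's weight.
- stand: Fixed fixture with the lamp housing. Origin on the bench, 20 mm to the robot's side of the middle of the housing's near edge; x away from the robot, y along the edge. The grey housing (320 x 540 mm, six black heat sinks) lies at x 20..340 mm, underside 74 mm up, hinged at its far edge, resting on posts at x 85, y +-210 mm (feet 20 mm radius). The bench under the near edge is free.
- lift_point (a point): Centre of the underside of the yellow lift pad (50 x 44 x 8 mm, black dot on top in the middle, over this point) that juts out from the housing's near edge towards the robot; clipped up to 120 mm left or right of the edge's middle. 71 mm above the bench when the housing rests, about 92 mm when fully jacked up (86 or more counts as raised).
- bin: Loose blue open bin, 130 x 100 x 60 mm; bystander. Origin under its centre.
- driver: Loose purple electric screwdriver, lying, 230 mm long, 36 mm thick; bystander. Origin on the bench below the front end of its purple handle; x towards its tip (100 mm ahead), handle 130 mm behind.
- heatsink: Loose black finned heat sink, 100 x 66 x 36 mm; bystander. Origin under its centre.

How it is judged:
By the outcome, as a careful person would: the job done as asked, in the order asked, and still so for the second after the job is handed in, while the arm keeps its last pose, push and grip.
It also fails if it takes over 64 s, if anything falls off the work surface, if the arm or the gripper's body presses on something with over 40 N, if the wrist force passes 120 N, or if a joint passes its speed limit or range.

### The arm

A 7-joint arm with a two-finger parallel gripper is mounted at the origin on the work surface. World frame = base frame: x ahead of the robot, y to its left, z up, the work surface at z = 0. Lengths are in m, angles in rad, forces in N, time in s.
With the tool pointing down it reaches from about 0.375 to 0.925 m from the base axis. Payload 3.1 kg.
Tool frame: the origin (TCP) lies between the finger pads; the fingertips stand 19 mm ahead of it and the grasp point (between the pads) is the TCP; z points along the fingers, y is the line along which they close (so a half turn about z gives the same grasp; the last joint's range is limited). The gripper opens to 85 mm and grips with 20 to 120 N. Pads are 22 mm wide; open, the fingers measure 114 mm over their backs; the gripper's body (76 mm by 85 mm) begins 54 mm behind the grasp point. The pads swing forward as they close: fully open they stand 13 mm farther back than shut.
Start: joints at [1.182, 0.383, 0.044, 1.598, -0.018, 1.161, -0.05], TCP at [0.186, -0.623, 0.25] pointing down, gripper open.
Joint ranges: [-2.61, 2.61], [-0.41, 2.15], [-1.48, 1.57], [0, 2.5], [-1.57, 4.71], [0.05, 1.97], [-2.85, 2.85]. Speed limits (rad/s): [2.79, 2.79, 3.14, 3.14, 3.14, 3.14, 3.14].

### API

Orientations are given as a unit quaternion [x, y, z, w].
In Python, from bench import move_ptp, movel, move_j, move_gripper, pause, inverse_kinematics, read_camera, camera_params, MotionError, sign_off, look_for, tip_of, read_time_s, read_qpos, read_joint_vel, read_effort, read_eef_pos, read_tcp_rot, read_ft_force, read_ft_torque, read_finger_gap, read_grasp_force gives the robot as it stands. Calls block until the motion is done:
- move_ptp(position, orientation): joint-space move of the TCP to a pose.
- movel(position, orientation=None, speed=0.15): straight line of the TCP; orientation=None keeps the orientation; speed is the mean speed in m/s.
- move_j(angles): joint-space move.
- move_gripper(opening, effort=None): finger opening in m; effort is the grip in N (None keeps the last); returns when the fingers have stopped.
- pause(seconds).
- inverse_kinematics(position, orientation): joint angles nearest the present ones, or None.
- read_camera(name): name is "scene" or "top"; returns the picture (400x640x3 uint8, red, green, blue); there is no depth.
- camera_params(name): a dict with "K" (3x3 intrinsics, pixels), "dist_coeffs" ([k1, k2, p1, p2, k3] as OpenCV has them; the pictures are not rectified), "camera_from_world" (4x4, takes a point from world to camera coordinates). Camera axes: x right, y down, z forward; pixel columns grow to the right and rows downward; lengths in m; the calibration is good to about 2 mm. A picture is of the moment at which its call begins. camera_params takes no time and is no camera call.
A pose or a line that the arm cannot do raises MotionError and nothing moves.
- sign_off(): hands the job in; it is judged then, once.
Trained networks look in the newest picture that a camera, given by its name, has taken for a name from the list of things; names that differ only in an ending like _2 or _b are one class to them, and where a whole thing is asked for, a point or a joint stands for the part that bears it (a point fixed in the world has none). Each returns a list of dicts, best first, with "confidence" (0 to 1); they miss things now and then, are a little off and sometimes report something else, mostly with a low value. They report only what shows in the picture. A call takes as long as a camera call.
- look_for(camera, name): "at" ([column, row] in pixels, amid what is visible of it).
- tip_of(camera, name): "at" ([column, row] in pixels: a listed point, or the origin of a listed thing).
Readings, each from a call of its own:
- read_time_s(): time.
- read_qpos(): joint angles.
- read_joint_vel(): joint speeds.
- read_effort(): joint torques, N m.
- read_eef_pos(): TCP position.
- read_tcp_rot(): TCP orientation.
- read_ft_force(): force on the tool from outside, world axes, zero at the start.
- read_ft_torque(): the same for the moment, N m.
- read_finger_gap(): finger opening in m.
- read_grasp_force(): force on a finger pad.
Only numpy, scipy, OpenCV 4.12 (cv2) and the standard library are available. Lean on these libraries where they do the work, as an engineer would, in place of code of your own. Each camera call takes 0.05 s, during which the arm holds its last target. There are 200 camera calls.

## Working session

There is one attempt and no reset: what is moved stays moved. The work goes in short steps, each a Python script; the robot and the scene stay as the last script left them, time stands still between calls to the robot, and variables do not carry over. Pictures are saved under pics/ and viewed, at most 10 in all, crops included, and the job is handed in when it is done.

```bash
mkdir -p pics
cat > h.py <<'E'
import numpy as np, cv2
from bench import *
def ray(cam,px):
    p=camera_params(cam);K=np.array(p["K"]);T=np.array(p["camera_from_world"])
    u=cv2.undistortPoints(np.array([[px]],float),K,np.array(p["dist_coeffs"]))[0,0]
    R=T[:3,:3];return -R.T@T[:3,3],R.T@np.array([u[0],u[1],1.])
def at_z(cam,px,z):
    o,d=ray(cam,px);return o+d*(z-o[2])/d[2]
def proj(cam,P):
    p=camera_params(cam);T=np.array(p["camera_from_world"])
    return cv2.projectPoints(np.array(P,float).reshape(-1,1,3),cv2.Rodrigues(T[:3,:3])[0],T[:3,3],np.array(p["K"]),np.array(p["dist_coeffs"]))[0][:,0]
def save(cam,name):
    im=read_camera(cam);cv2.imwrite(f"pics/{name}.png",im[:,:,::-1]);return im
E
python3 - <<'E'
from h import *
np.set_printoptions(precision=3,suppress=True)
Z=dict(jack=0,jack_grip=.065,saddle_top=.062,handle_pad=.111,stand=0,lift_point=.071,bin=0,driver=0,heatsink=0)
for c in("top","scene"):
    save(c,c+"0")
    print(c,ray(c,[320,200]))
    for n,z in Z.items():
        for r in tip_of(c,n)[:2]: print(n,np.round(r["at"],1),round(r["confidence"],2),at_z(c,r["at"],z))
print(read_time_s(),read_tcp_rot(),read_ft_force())
E
```

```text
top (array([ 0.202, -0.01 ,  1.525]), array([ 0.213,  0.014, -0.977]))
jack [282.4 204.4] 0.74 [0.511 0.13  0.   ]
jack [437.3 268.4] 0.45 [ 0.343 -0.373  0.   ]
jack_grip [281.4 197.4] 0.71 [0.519 0.13  0.065]
jack_grip [442.2 196.9] 0.5 [ 0.559 -0.366  0.065]
saddle_top [272.6 182.5] 0.45 [0.565 0.162 0.062]
handle_pad [305.1 225.9] 0.73 [0.429 0.048 0.111]
handle_pad [366.3 144.9] 0.31 [ 0.693 -0.118  0.111]
stand [340.4 152.4] 0.62 [ 0.699 -0.043  0.   ]
lift_point [362.7 146.5] 0.59 [ 0.701 -0.11   0.071]
bin [200.2 200.3] 0.75 [0.504 0.397 0.   ]
driver [442.7 195.5] 0.78 [ 0.58  -0.384  0.   ]
heatsink [436.9 269.9] 0.81 [ 0.339 -0.372  0.   ]
scene (array([ 1.208, -0.327,  0.833]), array([-0.658,  0.293, -0.694]))
jack [366.3 209. ] 0.79 [0.505 0.129 0.   ]
jack_grip [366.7 192.7] 0.66 [0.505 0.124 0.065]
saddle_top [397.  201.8] 0.5 [0.567 0.183 0.062]
handle_pad [329.8 170. ] 0.85 [0.427 0.05  0.111]
stand [342.4 278.8] 0.98 [ 0.69  -0.038  0.   ]
stand [366.6 192.6] 0.16 [0.445 0.163 0.   ]
lift_point [313.8 270.8] 0.67 [ 0.688 -0.112  0.071]
bin [440.5 180.8] 0.87 [ 0.492  0.394 -0.   ]
driver [193.5 289.5] 0.94 [ 0.574 -0.377  0.   ]
heatsink [179.4 220.9] 0.87 [ 0.332 -0.366  0.   ]
1.0 [0.989 0.145 0.    0.   ] [ 0.098  0.669 -1.027]
```

View pics/top0.png

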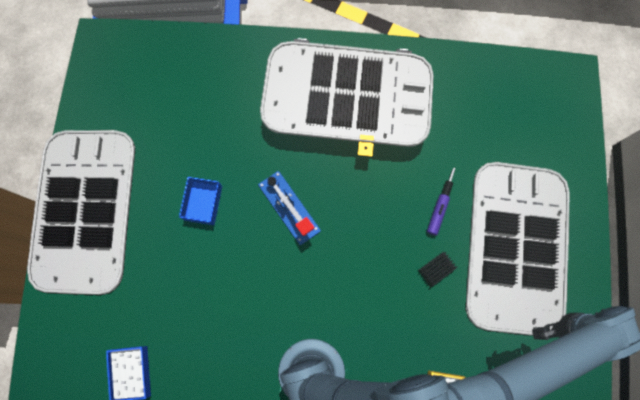

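View pics/scene0.png

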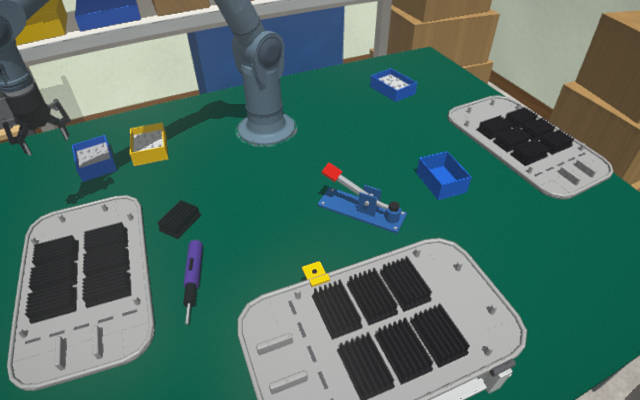

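The top view shows the jack at about (288,208), with its red pad at (305,226) and saddle at (272,182). The yellow pad's dot is at (366,149). In the scene view the dot is at (314,271), the red pad at (332,171) and the saddle at (394,207). The network results agree with both pictures. Next I'll refine the poses with a fit over both cameras and then grip the jack.

```bash
cat >> h.py <<'E'
from scipy.optimize import least_squares
from scipy.spatial.transform import Rotation as Ro
def blob(im,kind):
    h=cv2.cvtColor(im,cv2.COLOR_RGB2HSV)
    lo,hi={"yellow":((22,150,120),(34,255,255)),"red":((0,180,120),(5,255,255))}[kind]
    m=cv2.inRange(h,lo,hi);n,l,s,c=cv2.connectedComponentsWithStats(cv2.morphologyEx(m,cv2.MORPH_CLOSE,np.ones((5,5))))
    return [(s[i,4],c[i]) for i in range(1,n) if s[i,4]>40]
JP=dict(jack=(0,0,0),jack_grip=(0,0,.065),saddle_top=(.07,0,.062),handle_pad=(-.112,0,.111))
def world(p,P): return Ro.from_euler("z",p[2]).apply(np.atleast_2d(P))+[p[0],p[1],0]
def fit_jack(p0,names=JP):
    obs=[]
    for c in("top","scene"):
        read_camera(c)
        for n in names:
            r=[q for q in tip_of(c,n) if np.linalg.norm(np.array(q["at"])-proj(c,world(p0,JP[n]))[0])<25]
            if r: obs.append((c,n,r[0]["at"]))
    f=lambda p:np.concatenate([proj(c,world(p,JP[n]))[0]-a for c,n,a in obs])
    s=least_squares(f,p0,loss="soft_l1",f_scale=2);return s.x,np.round(f(s.x).reshape(-1,2),1),[(c[0],n) for c,n,_ in obs]
def down(yaw): # tool y across jack heading yaw
    return (Ro.from_euler("z",yaw)*Ro.from_euler("x",np.pi)).as_quat()
def lift():
    o=[]
    for c in("top","scene"):
        im=read_camera(c);g=proj(c,[.695,-.111,.079])[0]
        b=min(blob(im,"yellow"),key=lambda q:np.linalg.norm(q[1]-g));o.append((b[0],at_z(c,b[1],.079)[:2]))
    return o
E
python3 - <<'E'
from h import *
np.set_printoptions(precision=4,suppress=True)
print(lift())
p,r,o=fit_jack([.508,.129,.77]);print(p,r.tolist(),o)
for c,n in(("top","red"),("scene","red")):
    g=proj(c,world(p,JP["handle_pad"]))[0];b=blob(read_camera(c),"red");print(c,g,b)
for a in([282,137],[410,147]): print(at_z("top",a,.08))
for y in(p[2],p[2]+np.pi,0,np.pi): print(y,inverse_kinematics([p[0],p[1],.15],down(y)),inverse_kinematics([.62,-.11,.15],down(y)))
E
```

```text
[(np.int32(75), array([ 0.0312, -0.3888])), (np.int32(427), array([ 0.7015, -0.1138]))]
[0.5141 0.1218 0.6608] [[1.3, 0.1], [0.2, 0.9], [-2.4, -0.2], [-0.7, -0.1], [-1.5, -1.7], [3.5, 1.4], [-1.7, 0.8], [0.2, 0.9]] [('t', 'jack'), ('t', 'jack_grip'), ('t', 'saddle_top'), ('t', 'handle_pad'), ('s', 'jack'), ('s', 'jack_grip'), ('s', 'saddle_top'), ('s', 'handle_pad')]
top [303.1687 226.879 ] [(np.int32(141), array([304.1844, 226.1489]))]
scene [330.6545 169.5189] [(np.int32(201), array([331.3234, 171.5672]))]
[0.7092 0.1446 0.08  ]
[ 0.7081 -0.2576  0.08  ]
0.6608308602903831 [ 0.4684  0.4272 -0.9152  1.9425  0.4097  0.9693 -1.5518] [ 0.468   0.4907 -0.4556  1.7122  0.2496  0.9965 -0.9875]
3.8024235138801763 [ 0.6856  0.6149 -1.2389  1.9354  0.6646  1.085   1.3951] [ 0.9712  0.8435 -1.2493  1.6895  0.8424  1.2523  1.7589]
0 [ 0.3815  0.3879 -0.8042  1.9458  0.342   0.9482 -2.1596] [ 0.3707  0.4707 -0.3297  1.7173  0.1774  0.9829 -1.5952]
3.141592653589793 [ 0.5563  0.4816 -1.0348  1.9394  0.4929  1.0004  0.8645] [ 0.5996  0.5308 -0.6316  1.7056  0.3577  1.0231  1.4153]
```

Run:
```python
from h import *
p=[.5141,.1218,.6608]
base=[(-.14,-.04,.01),(.1,-.04,.01),(.1,.04,.01),(-.14,.04,.01)]
rows=[]
for c in("top","scene"):
    im=read_camera(c)[:,:,::-1].copy();row=[]
    for ctr in(proj(c,world(p,(0,0,.04)))[0],proj(c,[.697,-.112,.079])[0]):
        x,y=ctr.astype(int)-[50,37];k=cv2.resize(im[y:y+74,x:x+100],None,fx=4,fy=4,interpolation=cv2.INTER_CUBIC)
        t=lambda q:tuple(np.round((q-[x,y]+.5)*4).astype(int).tolist())
        for q in proj(c,world(p,base+[(.07,0,.062)])): cv2.circle(k,t(q),3,(0,255,255),1)
        cv2.circle(k,t(proj(c,[.697,-.112,.079])[0]),3,(255,0,255),1)
        print(c,x,y);row.append(k)
    rows.append(np.hstack(row))
cv2.imwrite("pics/crop.png",np.vstack(rows))
h=cv2.cvtColor(read_camera("top"),cv2.COLOR_RGB2HSV);print(h[145:154,360:373,0].tolist()[2],h[147,360:373,1:].tolist())
```

```text
top 234 163
top 313 109
scene 316 164
scene 265 234
[29, 29, 29, 27, 22, 20, 22, 24, 28, 29, 29, 28, 25] [[129, 254], [127, 254], [131, 254], [140, 250], [143, 201], [85, 120], [111, 138], [146, 229], [136, 253], [131, 254], [127, 254], [135, 253], [153, 236]]
```

View pics/crop.png

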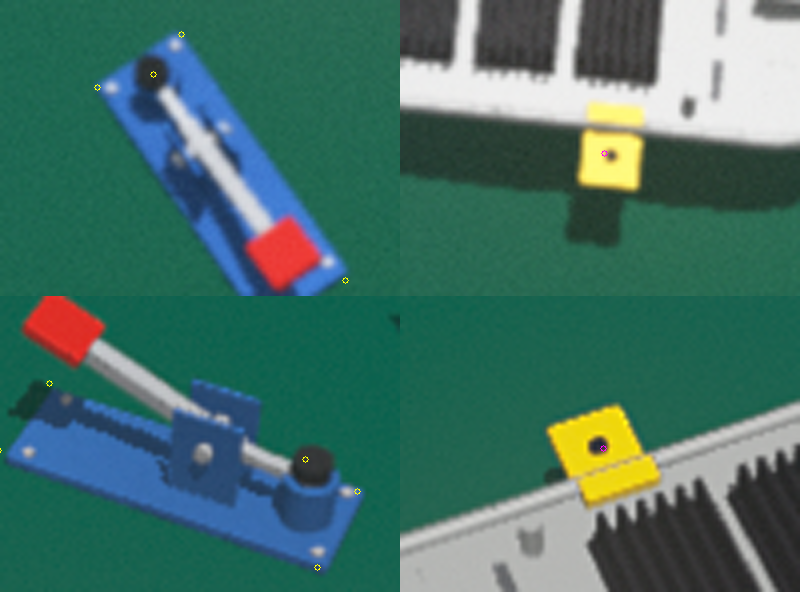

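Run:
```python
from h import *
np.set_printoptions(precision=4,suppress=True)
print(at_z("top",[365.25,147.25],.079),at_z("scene",[314,271],.079))
T=lambda u,v,x,y:np.array([u/4+x-.5,v/4+y-.5])
obs=[("top",(.1,-.04,.01),T(182,34,234,163)),("top",(.1,.04,.01),T(99,87,234,163)),("top",(-.14,-.04,.01),T(344,268,234,163)),
("scene",(.1,-.04,.01),T(322,570-296,316,164)),("scene",(.1,.04,.01),T(360,490-296,316,164)),("scene",(-.14,-.04,.01),T(7,460-296,316,164)),
("top",(.07,0,.062),T(151,70,234,163)),("scene",(.07,0,.062),T(313,457-296,316,164)),
("top",(-.112,0,.111),T(283,249,234,163)),("scene",(-.112,0,.111),T(65,324-296,316,164))]
f=lambda p:np.concatenate([proj(c,world(p,P))[0]-a for c,P,a in obs])
for cc in("top","scene",""):
    o2=[o for o in obs if o[0]==cc or not cc]
    g=lambda p:np.concatenate([proj(c,world(p,P))[0]-a for c,P,a in o2])
    s=least_squares(g,[.514,.122,.66],loss="soft_l1",f_scale=1);print(s.x,np.round(g(s.x).reshape(-1,2),1).tolist())
```

```text
[ 0.6962 -0.1176  0.079 ] [ 0.6944 -0.114   0.079 ]
[0.518  0.1212 0.6849] [[-0.7, -1.0], [-0.6, -0.5], [1.2, 0.9], [0.3, 0.1], [0.0, 0.3]]
[0.5178 0.1242 0.6874] [[0.9, -0.5], [0.7, 0.1], [-1.3, -1.0], [-0.3, 0.8], [-0.2, 0.2]]
[0.5181 0.1227 0.6871] [[-1.3, -1.1], [-1.2, -0.6], [0.8, 0.7], [0.4, -0.2], [0.4, 0.4], [-1.7, -0.8], [-0.2, 0.1], [-0.7, 1.0], [-0.4, 0.2], [-0.6, 0.4]]
```

Run:
```python
from h import *
np.set_printoptions(precision=4,suppress=True)
j=[.518,.1225];q=down(.687)
move_ptp([*j,.2],q)
movel([*j,.067],speed=.1)
print(read_ft_force(),read_time_s())
move_gripper(.03,50);print("gap",read_finger_gap(),read_grasp_force(),read_ft_force())
try:
    movel([.55,-.1158,.067],down(0.),speed=.08)
    print(read_ft_force(),read_eef_pos(),read_finger_gap(),read_time_s())
    save("top","t1");save("scene","s1")
    p,r,o=fit_jack([.55,-.1158,0],["jack","saddle_top","handle_pad"]);print(p,r.tolist(),o)
except MotionError as e: print(e)
```

```text
[0.0755 0.0797 0.6675] 6.2083
gap 0.0353217659136301 53.879016637802124 [-2.4394  2.4574  5.267 ]
[0.0872 6.2189 5.0512] [ 0.551  -0.1124  0.0676] 0.035408656418296595 9.8833
[ 0.5496 -0.1105  0.0617] [[-2.2, -0.5], [-0.4, 0.4], [0.7, -0.8], [-1.0, 1.1], [-1.1, 0.6]] [('t', 'jack'), ('t', 'handle_pad'), ('s', 'jack'), ('s', 'saddle_top'), ('s', 'handle_pad')]
```

Run:
```python
from h import *
np.set_printoptions(precision=4,suppress=True)
print(Ro.from_quat(read_tcp_rot()).as_euler("zyx"))
movel([.626,-.117,.067],speed=.06)
print(read_ft_force(),read_eef_pos(),read_finger_gap(),read_time_s(),Ro.from_quat(read_tcp_rot()).as_euler("zyx"))
e=np.array(read_eef_pos())
p=[e[0],e[1],0]
P,r,o=fit_jack(p,["jack","jack_grip","saddle_top","handle_pad"]);print(P,r.tolist(),o)
base=[(-.14,-.04,.01),(.1,-.04,.01),(.1,.04,.01),(-.14,.04,.01)]
rows=[]
for c in("top","scene"):
    im=read_camera(c)[:,:,::-1].copy()
    x,y=proj(c,world(p,(0.02,0,.04)))[0].astype(int)-[66,50];k=cv2.resize(im[y:y+100,x:x+133],None,fx=3,fy=3,interpolation=cv2.INTER_CUBIC)
    t=lambda q:tuple(np.round((q-[x,y]+.5)*3).astype(int).tolist())
    for q in proj(c,world(p,base+[(.07,0,.062),(-.112,0,.111)])): cv2.circle(k,t(q),3,(0,255,255),1)
    cv2.circle(k,t(proj(c,[.695,-.1158,.079])[0]),3,(255,0,255),1)
    print(c,x,y);rows.append(k)
cv2.imwrite("pics/c2.png",np.hstack(rows))
```

```text
[-0.0027  0.0019 -3.1381]
[-9.8336  0.0167 12.8711] [ 0.6228 -0.118   0.0676] 0.0353673920257894 11.8 [-0.0002 -0.0079  3.1394]
[ 0.6202 -0.1157  0.0195] [[0.1, -0.3], [-1.6, -0.7], [0.1, 0.8], [-0.7, 0.7], [-0.4, -0.8], [0.3, 0.4]] [('t', 'jack'), ('t', 'jack_grip'), ('t', 'handle_pad'), ('s', 'jack'), ('s', 'jack_grip'), ('s', 'handle_pad')]
top 297 117
scene 237 215
```

View pics/c2.png

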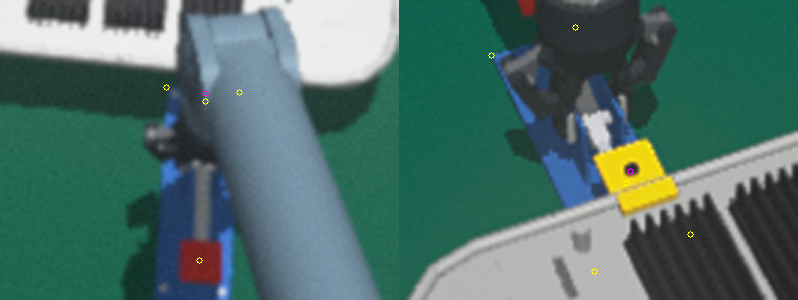

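Run:
```python
from h import *
np.set_printoptions(precision=4,suppress=True)
move_gripper(.08);e=read_eef_pos();print(e)
movel([e[0],e[1],.16],speed=.15)
move_ptp([.42,-.25,.25],down(0.))
move_gripper(0.,40);print(read_ft_force(),read_time_s())
p=[.623,-.1175,.01]
P,r,o=fit_jack(p);print(P,r.tolist(),o)
base=[(-.14,-.04,.01),(.1,-.04,.01),(.1,.04,.01),(-.14,.04,.01)]
rows=[]
for c in("top","scene"):
    im=read_camera(c)[:,:,::-1].copy()
    x,y=proj(c,world(p,(-.02,0,.04)))[0].astype(int)-[40,50];k=cv2.resize(im[y:y+90,x:x+80],None,fx=5,fy=5,interpolation=cv2.INTER_CUBIC)
    t=lambda q:tuple(np.round((q-[x,y]+.5)*5).astype(int).tolist())
    for q in proj(c,world(p,base+[(.07,0,.062),(-.112,0,.111)])): cv2.circle(k,t(q),3,(0,255,255),1)
    cv2.circle(k,t(proj(c,[.695,-.1158,.079])[0]),3,(255,0,255),1)
    print(c,x,y);rows.append(k)
cv2.imwrite("pics/c3.png",np.hstack(rows))
```

```text
[ 0.6261 -0.1171  0.0668]
[ 0.055  -0.1412  0.5393] 15.425
[ 0.624  -0.1203 -0.0431] [[-0.4, 2.6], [-0.5, 0.5], [0.4, -2.9], [-0.5, -0.2], [-0.3, -0.9], [0.7, 3.6]] [('t', 'jack'), ('t', 'jack_grip'), ('t', 'handle_pad'), ('s', 'jack'), ('s', 'jack_grip'), ('s', 'handle_pad')]
top 322 129
scene 257 203
```

View pics/c3.png

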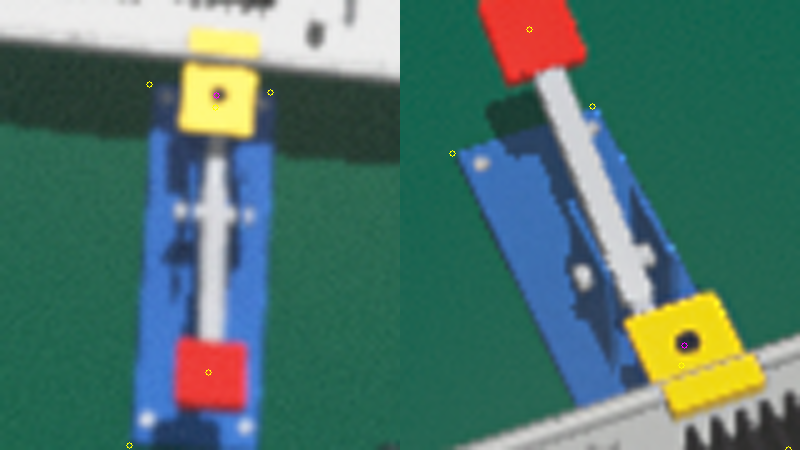

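Run:
```python
from h import *
np.set_printoptions(precision=4,suppress=True)
T=lambda u,v,x,y:np.array([u/5+x-.5,v/5+y-.5])
A=("top",322,129);B=("scene",257,203)
obs=[(c[0],P,T(u,v,c[1],c[2])) for c,P,u,v in((A,(.1,.04,.01),152,84),(A,(.1,-.04,.01),273,91),(A,(-.14,.04,.01),134,439),(A,(-.112,0,.111),212,373),
(B,(-.14,.04,.01),457,153),(B,(-.14,-.04,.01),600,107)) if 1]
# scene: left-in-image back corner could be y=-.04: test both
for flip in(0,1):
  o=[(c,(P[0],P[1]*(-1 if flip and c=="scene" else 1),P[2]),a) for c,P,a in obs]+[("scene",(-.112,0,.111),T(533,38,*B[1:]))]
  g=lambda p:np.concatenate([proj(c,world(p,P))[0]-a for c,P,a in o])
  s=least_squares(g,[.623,-.117,0],loss="soft_l1",f_scale=1);print(s.x,s.cost,world(s.x,(.07,0,.062)),np.round(g(s.x).reshape(-1,2),1).tolist())
```

```text
[ 0.6557 -0.0652 -0.5519] 221.54405619711102 [[ 0.7153 -0.1019  0.062 ]] [[2.2, -11.1], [-2.0, 1.2], [-37.3, -24.7], [-37.2, -19.0], [-0.3, -4.4], [-58.7, 2.0], [-31.0, -2.2]]
[ 0.6704 -0.0314 -0.8111] 219.55435300003728 [[ 0.7187 -0.0822  0.062 ]] [[0.1, -13.1], [-8.3, 3.5], [-53.3, -39.8], [-55.0, -31.0], [-2.3, -7.5], [-2.3, 10.1], [-4.4, -0.2]]
```

Run:
```python
from h import *
np.set_printoptions(precision=4,suppress=True)
T=lambda u,v,x,y:np.array([u/5+x-.5,v/5+y-.5])
A=("top",322,129);B=("scene",257,203)
o=[(c[0],P,T(u,v,c[1],c[2])) for c,P,u,v in((A,(.1,.04,.01),152,84),(A,(.1,-.04,.01),273,91),(A,(-.14,.04,.01),134,439),(A,(-.112,0,.111),212,373),
(B,(-.14,-.04,.01),457,153),(B,(-.14,.04,.01),600,107),(B,(-.112,0,.111),533,38))]
g=lambda p:np.concatenate([proj(c,world(p,P))[0]-a for c,P,a in o])
print(np.round(g([.623,-.1175,.01]).reshape(-1,2),1).tolist())
s=least_squares(g,[.623,-.1175,.01]);print(s.x,s.cost,world(s.x,(.07,0,.062)),np.round(g(s.x).reshape(-1,2),1).tolist())
```

```text
[[-0.7, 0.1], [-0.5, 0.3], [-1.1, 1.1], [-0.8, -0.1], [-81.0, -0.1], [-81.6, -0.2], [-80.9, -1.8]]
[ 0.6536 -0.0632 -0.6294] 3289.64272246163 [[ 0.7102 -0.1044  0.062 ]] [[4.0, -9.8], [-1.3, 3.9], [-40.0, -26.9], [-40.1, -20.1], [-25.6, -8.3], [-24.7, 5.4], [-27.1, -2.5]]
```

Run:
```python
from h import *
np.set_printoptions(precision=4,suppress=True)
T=lambda u,v,x,y:np.array([u/5+x-.5,v/5+y-.5])
A=("top",322,129);B=("scene",257-80,203)
B=("scene",257-80,203)
o=[(c[0],P,T(u,v,c[1],c[2])) for c,P,u,v in((A,(.1,.04,.01),152,84),(A,(.1,-.04,.01),273,91),(A,(-.14,.04,.01),134,439),(A,(-.112,0,.111),212,373),
(B,(-.14,-.04,.01),457,153),(B,(-.14,.04,.01),600,107),(B,(-.112,0,.111),533,38))]
g=lambda p:np.concatenate([proj(c,world(p,P))[0]-a for c,P,a in o])
s=least_squares(g,[.623,-.1175,.01]);print(s.x,s.cost,world(s.x,(.07,0,.062)),np.round(g(s.x).reshape(-1,2),1).tolist())
print(at_z("top",T(218,95,*A[1:]),.079),at_z("scene",T(687,341,*B[1:]),.079))
```

```text
[ 0.6253 -0.1184 -0.0016] 3.4203477715411177 [[ 0.6953 -0.1185  0.062 ]] [[0.0, -0.7], [0.2, -0.2], [-1.2, 0.2], [-0.9, -0.9], [-0.6, 0.3], [-1.0, 0.4], [-0.4, -1.2]]
[ 0.6953 -0.1171  0.079 ] [ 0.6935 -0.1139  0.079 ]
```

```bash
cat >> h.py <<'E'
J=(.6253,-.118,-.0016)
def face(h,extra=0.):
    a=.4-h;w=world(J,(-.125*np.cos(a)+.008*np.sin(a),0,.055+.125*np.sin(a)+.008*np.cos(a)))[0]
    return w+[0,0,.019-extra]
def st(t):print(t,np.round(read_eef_pos(),4),np.round(read_ft_force(),1),round(read_time_s(),1))
E
python3 - <<'E'
from h import *
f=face(0)
move_ptp([f[0],f[1],.2],down(0.));movel(f+[0,0,.012],speed=.1);st("above")
movel(f,speed=.04);st("touch")
for h in(.09,.18,.27,.36,.45):
    movel(face(h,.002),speed=.04);st(f"{h} want {face(h)}")
    if abs(read_ft_force()[2])>30: break
E
```

```text
above [ 0.5136 -0.118   0.1423] [-0.2 -0.1 -0.1] 17.5
touch [ 0.5136 -0.118   0.1304] [-0.9 -0.8  3.3] 17.9
0.09 want [ 0.50869892 -0.11781344  0.119751  ] [ 0.5091 -0.1179  0.1177] [0.5 0.4 2.8] 18.4
0.18 want [ 0.50505881 -0.11780761  0.10908588] [ 0.5061 -0.1179  0.108 ] [ 0.1 -1.1  8. ] 18.8
0.27 want [ 0.50239199 -0.11780335  0.09813676] [ 0.5036 -0.1179  0.0971] [ 0.1 -0.2  8.4] 19.3
0.36 want [ 0.50072006 -0.11780067  0.08699227] [ 0.502  -0.1179  0.0861] [0.8 0.  8.5] 19.7
0.45 want [ 0.50005654 -0.11779961  0.07574261] [ 0.5015 -0.1179  0.0759] [-2.5  0.6 16.1] 20.1
```

Run:
```python
from h import *
movel(face(.45,.006),speed=.03);pause(.5);st("down")
save("scene","sdown")
for h in(.36,.27,.18,.09,0): movel(face(h,.001),speed=.05)
st("up");f=face(0);movel(f+[0,0,.03],speed=.06);pause(1.0);st("free")
save("scene","sup")
a,b=[cv2.imread(f"pics/{n}.png") for n in("scene0","sdown")];c=cv2.imread("pics/sup.png")
cr=lambda i:cv2.resize(i[215:315,255:345],None,fx=3,fy=3,interpolation=cv2.INTER_CUBIC)
cv2.imwrite("pics/c4.png",np.hstack([cr(b),cr(c)]))
s=lambda i,k:[n for n in [np.abs(i[200:400,230:540].astype(int)-k[200:400,230:540]).mean()]]
print("diff rest vs down",s(a,b),"rest vs up",s(a,c))
```

```text
down [ 0.5016 -0.1179  0.0748] [-11.5   0.4  35.8] 20.9
up [ 0.5127 -0.1176  0.129 ] [ 0.6 -0.   2.3] 22.9
free [ 0.5133 -0.1178  0.16  ] [-1.   0.2  0.7] 24.6
diff rest vs down [np.float64(13.745010752688172)] rest vs up [np.float64(5.011887096774194)]
```

View pics/c4.png

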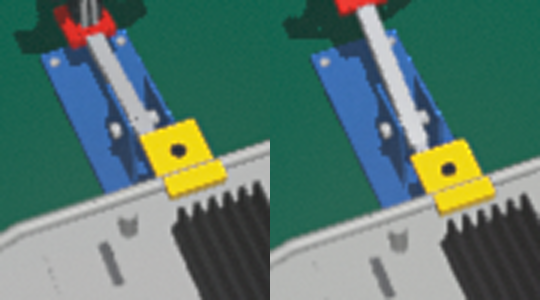

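Run:
```python
from h import *
move_ptp([.42,-.25,.25],down(0.))
base=[(-.14,-.04,.01),(.1,-.04,.01),(.1,.04,.01),(-.14,.04,.01)]
rows=[]
for c in("top","scene"):
    im=read_camera(c)[:,:,::-1].copy()
    x,y=[(322,129),(257,203)][c=="scene"];k=cv2.resize(im[y:y+90,x:x+80],None,fx=5,fy=5,interpolation=cv2.INTER_CUBIC)
    t=lambda q:tuple(np.round((q-[x,y]+.5)*5).astype(int).tolist())
    for q in proj(c,world(J,base+[(.07,0,.062),(-.112,0,.111)])): cv2.circle(k,t(q),3,(0,255,255),1)
    cv2.circle(k,t(proj(c,[.6945,-.1155,.079])[0]),3,(255,0,255),1)
    rows.append(k)
cv2.imwrite("pics/c5.png",np.hstack(rows))
a=cv2.imread("pics/c3.png")
for i,k in enumerate(rows): # red pad centroid shift vs before stroke
    def cen(z):
        m=cv2.inRange(cv2.cvtColor(z,cv2.COLOR_BGR2HSV),(0,180,120),(5,255,255));ys,xs=np.nonzero(m);return xs.mean()/5,ys.mean()/5
    print(cen(a[:,400*i:400*i+400]),cen(k))
print(read_time_s())
```

```text
(np.float64(41.91853968253968), np.float64(75.05111111111111)) (np.float64(41.96445572834021), np.float64(75.05439543002221))
(np.float64(26.118459016393444), np.float64(7.008196721311475)) (np.float64(26.116981132075473), np.float64(7.000623461853979))
25.525
```

View pics/c5.png

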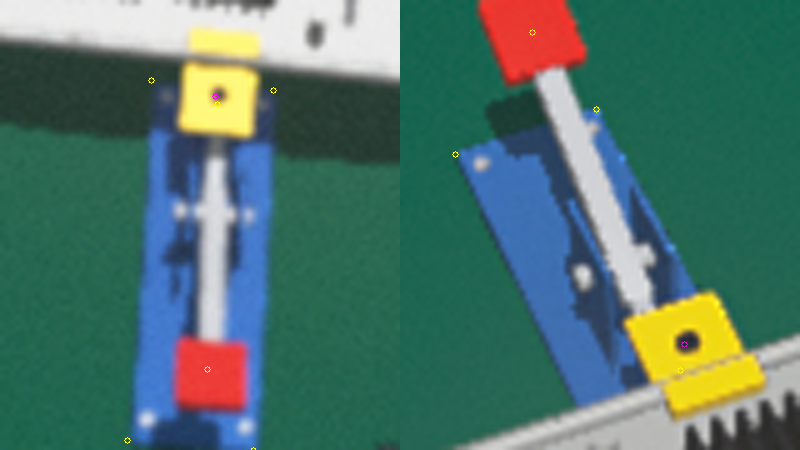

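The jack didn't move during the trial stroke: the red pad's centroid is at the same pixel to within 0.05 px in both views. The housing is back on its rests, and the saddle is within about 3 mm of the dot. Next is the final press and hold.

Run:
```python
from h import *
d=np.array([.0012,0,0])
f=face(0);move_ptp([f[0],f[1],.2],down(0.));movel(f+[0,0,.012],speed=.1);movel(f,speed=.04)
for h in(.09,.18,.27,.36,.45): movel(face(h,.002)+d*h/.45,speed=.04)
movel(face(.45,.0035)+d,speed=.02);pause(.7);st("hold")
z=read_eef_pos()[2]-.019
print("face z",z)
for c in("top","scene"):
    read_camera(c)
    r=tip_of(c,"lift_point")[:1];print(r and (r[0]["confidence"],at_z(c,r[0]["at"],.092)))
im=save("scene","final");b=cv2.imread("pics/sdown.png")[:,:,::-1]
print("vs trial-down:",np.abs(im[200:400,230:540].astype(int)-b[200:400,230:540]).mean())
st("hold")
```

```text
hold [ 0.5017 -0.1179  0.0754] [-7.7 -0.1 25.5] 30.6
face z 0.05638344504774792
(0.7, array([ 0.7031666 , -0.12234159,  0.092     ]))
(0.89, array([ 0.69123377, -0.1051651 ,  0.092     ]))
vs trial-down: 1.3812096774193547
hold [ 0.5017 -0.1179  0.0754] [-7.2 -0.8 25.2] 30.8
```

```bash
python3 -c "
from bench import *
print(sign_off())"
```

```text
the job is handed in; nothing more can be done
None
```

I've handed the job in: the saddle sits within about 3 mm of the lift pad's centre, the trial stroke is done, and the arm is holding the handle fully down with about 25 N, with the housing raised on the jack. I never touched the bin, screwdriver or heat sink; the last reading was 30.8 s of the 64 s.

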